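# Gauge a turned sleeve on the bench caliper and point at the reading

## Task

Measure the steel sleeve that stands between the caliper's jaws: with closed fingertips, gently push the caliper's slide along its beam until both jaws bear on the sleeve. Then let go of the slide and point straight down at the caliper's display from just above, without touching it, holding still for two seconds so that a colleague can read the size, and finish still pointing there. Grip and lift nothing, do not touch the display, and leave the waiting sleeves, the loupe and the tweezers where they are.

Things in the scene. Friction and masses are not known exactly. Their poses are not given: they have to be found in the camera images.
- gauge: Bench gauge, fixed: dark steel base plate 124 x 244 x 8 mm on the bench, with a digital caliper clamped on it, its beam along this body's y. Origin: centre of the plate's underside, z up. Aluminium clamps hold the beam's ends at y -102 to -90 and +92 to +111 mm, tops 20 mm (screw heads 22 mm) above the bench.
- caliper: The caliper's fixed part; origin and axes as the gauge's, but 8 mm higher. Beam 16 mm wide, 3.5 mm thick, at x = 12.5 mm from y -100 to +100 mm, top 16.5 mm above the bench. Its two measuring jaws stick out to -x, to x = -34 mm, 3.5 mm thick, tops 16.5 mm above the bench. The fixed jaw is at the +y end, its measuring face at y = +90 mm.
- caliper_jaw (a joint): Gap between the jaws in m: 0 shut, 0.09 fully open; starts at 0.035 to 0.055. The slide (moving jaw and display case in one) closes toward the gauge's +y; the moving jaw's face is at gauge y = 90 mm minus the gap. It runs freely (about 0.5 N of friction), stays where it is left, and stops dead at 0.0125 when both jaws bear on the sleeve.
- slide_end (a point): Where to push the slide, along the gauge's +y: middle of the flat end face of its black display case that looks to the gauge's -y, 22.5 mm above the bench; moves with the slide. The case is 40 mm wide (gauge x -9 to +31 mm), 69.5 mm long and 12 to 28.5 mm above the bench. Beyond this face the bare beam lies below, top 16.5 mm above the bench.
- display: The caliper's display: pale window 50 mm (gauge y) x 18 mm (gauge x) in the top of the black case, on the far side of its row of three round buttons. Origin: centre of the glass, 29.2 mm above the bench, z up, axes as the gauge's. It moves with the slide: 37.5 mm toward gauge +y of slide_end and 2.3 mm toward +x. (The scale at the back has another display: not meant.)
- sleeve_center (a point): The sleeve to be measured: loose plain steel tube, 12.5 mm outside diameter, 22 mm high, about 20 g, standing on its end on the gauge's plate between the caliper's jaws. This point is its centre, half-way up. The moving jaw slides it along the plate to the fixed jaw.
- sleeve_b_center (a point): Waiting sleeve, same as the measured one, standing on the front part of the gauge's plate outside the jaws; its centre, half-way up. Leave it.
- sleeve_c_center (a point): Another waiting sleeve beside it, the same; its centre. Leave it.
- loupe: Black eye loupe, 35 mm across, 27 mm high, standing on the bench near the gauge's -y end; origin at the centre of its underside. Leave it.
- tweezers: Steel tweezers 122 mm long, lying on the bench in front of the gauge; origin at their middle, underside. Leave them.

How it is judged:
On the way, in this order (a step that is already met when the one before it is completed fails the run):
1. both jaws of the caliper bear on the sleeve (value of joint caliper_jaw between 0.011 and 0.014 m and x of sleeve_center in the frame of gauge between -0.033 and 0 m and y of sleeve_center in the frame of gauge between 0.079 and 0.0885 m), for 0.2 s.
2. the fingertips point at the display from just above, touching nothing, for a second and a half (all of step 1 and horizontal distance between the grasp point and display below 0.018 m and z of the grasp point in the frame of display between 0.022 and 0.079 m and contact force between the fingers and gauge below 0.2 N), for 1.5 s.
At the end, for the whole second after the job is handed in: The jaws stand 11 to 14 mm apart (sleeve: 12.5 mm) with the sleeve upright between them at the fixed jaw, at rest; the fingers touch nothing, and the point between the pads is within 18 mm of the display's centre seen from above, fingertips 3 to 60 mm over the glass (all of step 2 and height (world z) of sleeve_center below 0.023 m and angle between sleeve_center's own z axis and vertical below 0.1 rad and velocity of joint caliper_jaw between -0.003 and 0.003 m/s).
It fails at once if a sleeve is lifted or knocked over (height (world z) of any of sleeve_center, sleeve_b_center, sleeve_c_center above 0.026 m or angle between any of sleeve_center, sleeve_b_center, sleeve_c_center's own z axis and vertical above 0.4 rad).
It fails at once if the display is touched (contact force between any of the fingers, the arm and display above 0.3 N).
It fails at once if the display case is straddled or pinched by the fingers (horizontal distance between the grasp point and display below 0.028 m and z of the grasp point in the frame of display below 0.022 m and contact force between the fingers and gauge above 0.5 N).
It fails at once if the caliper is pushed roughly (over 40 N) (contact force between any of the fingers, the arm and gauge above 40 N).
It fails at once if a waiting sleeve, the loupe or the tweezers are moved by over 15 mm (distance of any of sleeve_b_center, sleeve_c_center, loupe, tweezers from where it was at the start of the episode above 0.015 m).
It also fails if it takes over 38 s, if anything falls off the work surface, if the arm or the gripper's body presses on something with over 40 N, if the wrist force passes 120 N, or if a joint passes its speed limit or range.

## Robot

A 6-joint arm with a two-finger parallel gripper is mounted at the origin on a cart in front of the work surface, level with it; the furniture and walls round the work are solid. World frame = base frame: x ahead of the robot, y to its left, z up, the work surface at z = 0. Lengths are in m, angles in rad, forces in N, time in s.
With the tool pointing down it reaches from about 0.275 to 0.775 m from the base axis. Payload 14.6 kg.
Tool frame: the origin (TCP) lies at the very end of the fingers, on their centre line; the grasp point (between the pads) lies grip_point_offset behind it (grip_point_offset is the distance from the TCP to the grasp point, in m); z points along the fingers, y is the line along which they close (so a half turn about z gives the same grasp; the last joint's range is limited). The gripper opens to 85 mm and grips with 20 to 120 N. Pads are 22 mm wide; open, the fingers measure 114 mm over their backs; the gripper's body (76 mm by 85 mm) begins 54 mm behind the grasp point. The pads swing forward as they close: fully open they stand 13 mm farther back than shut.
Start: joints at [-1.335, 0.263, -0.048, 1.259, 0, 1.415], TCP at [0.2, -0.485, 0.231] pointing down, gripper open.
Joint ranges: [-2.65, 2.65], [-0.89, 1.7], [-1.18, 1.37], [-2.13, 2.11], [-1.35, 1.29], [-3.14, 3.14]. Speed limits (rad/s): [1.89, 1.89, 2.57, 2.79, 3.14, 3.14].

## Interface

Orientations are given as a 3x3 rotation matrix whose columns are the frame's x, y, z axes.
In Python, from workcell import sense, grab_frame, calibration, job_done, grip_point_offset gives the robot as it stands.
- The arm moves only by the tool servo_tool, never from a script. Its argument "deltas" is one flat list of numbers, 5 for each row, row after row: the gripper command: -1 is shut, 1 is fully open, values between are in proportion, then the shift along the tool's x, y, z in mm, then the turn about the tool's z in degrees. In form: [jaw, dx, dy, dz, turn, jaw, dx, dy, dz, turn, ...]. A call has exactly 5 rows; each row shifts and turns the commanded pose from where the row before left it, along the tool's axes as they then stand; what a row does not reach is not made up. A row lasts 1/8 s, in which the tool goes at most 62.5 mm and 10.7 degrees, less where a joint would pass 70% of its speed; a pose out of reach is approached as far as the arm can. A call is refused whole if a number of a shift passes 62.5 or a number of a turn 10.7, either way. A call with a gripper value outside its range is refused whole. The fingers move at their own pace and stop on an object; "grip_force" is the grip in N (left out, the last holds). Time passes only in rows, so rows that do not move let the fingers close, or fill a call up. It gives the time, the measured TCP pose, the force, the opening and the grip force at its end, in the units of the state.
- sense(): the state, without advancing time (a new reading comes with each control period).
- grab_frame(name): name is "scene" or "side" or "wrist"; returns (picture, depth): 480x640x3 uint8, red, green, blue; 480x640 float32, m along the optical axis (not along the pixel's ray), 0 where there is no reading.
- calibration(name): a dict with "mtx" (3x3 intrinsics, pixels), "extrinsics" (4x4, takes a point from camera to world coordinates); the wrist camera has in their place "T_tool_cam" (4x4, takes a point from camera to tool coordinates, whose origin is the TCP and whose axes are the flange's). Camera axes: x right, y down, z forward; pixel columns grow to the right and rows downward; lengths in m; the calibration is good to about 2 mm. A picture is of the moment at which its call begins: read the wrist's pose just before it. calibration takes no time and is no camera call.
- job_done(): hands the job in; it is judged then, once.
The state is a dict: "time": time; "joint_positions": joint angles; "joint_vel": joint speeds; "tau": joint torques, N m; "eef_pos": TCP position; "tool_rot": TCP orientation; "contact_force": force on the tool from outside, world axes, zero at the start; "wrist_torque": the same for the moment, N m; "width": finger opening in m; "grip_force": force on a finger pad.
Only numpy, scipy, OpenCV 4.12 (cv2) and the standard library are available. Lean on these libraries where they do the work, as an engineer would, in place of code of your own. Each camera call takes 0.05 s, during which the arm holds its last target. There are 200 camera calls.

## Working session

There is one attempt and no reset: what is moved stays moved. The work goes in short steps, Python scripts to look and compute and a tool call to move; the robot and the scene stay as the last step left them, time stands still between calls to the robot, and variables do not carry over. Pictures are saved under pics/ and viewed, at most 10 in all, crops included, and the job is handed in when it is done.

Besides the shell and the picture viewer there is one more tool, called after ">>>" by a JSON object that holds its "fn" and its "kwargs". servo_tool: Moves the arm, as the interface text tells. Its arguments: {"type":"object","properties":{"deltas":{"type":"array","items":{"type":"number"}},"grip_force":{"type":"number"}},"required":["deltas"]}

```bash
mkdir -p pics; python3 - <<'E'
from workcell import *
import cv2,numpy as np
s=sense();print(s['time'],s['eef_pos'],s['tool_rot'],grip_point_offset,s['width'])
for n in("scene","side"):
    p,d=grab_frame(n);cv2.imwrite(f"pics/{n}0.png",p[:,:,::-1]);np.savez(f"pics/{n}0.npz",p=p,d=d)
    c=calibration(n);print(n,np.round(c['extrinsics'],3).tolist(),c['mtx'].tolist())
print(calibration("wrist"))
E
```

```text
0.0 [ 0.19991096 -0.48512627  0.23083821] [[ 9.24618592e-01  3.80894214e-01 -2.39587218e-04]
 [ 3.80894249e-01 -9.24618021e-01  1.04192249e-03]
 [ 1.75335589e-04 -1.05463830e-03 -9.99999428e-01]] 0.0187 0.0853178217042259
scene [[0.756, -0.231, 0.613, -0.011], [-0.655, -0.303, 0.693, -0.632], [0.026, -0.925, -0.38, 0.381], [0.0, 0.0, 0.0, 1.0]] [[604.0422787037569, 0.0, 315.72506984760423], [0.0, 604.0422787037569, 234.40785797795849], [0.0, 0.0, 1.0]]
side [[-0.933, -0.174, 0.315, 0.279], [-0.36, 0.423, -0.832, 0.656], [0.011, -0.889, -0.457, 0.44], [0.0, 0.0, 0.0, 1.0]] [[478.2074884417932, 0.0, 317.6592997975277], [0.0, 478.2074884417932, 242.22378182748415], [0.0, 0.0, 1.0]]
{'mtx': array([[426.60549477,   0.        , 321.01592151],
       [  0.        , 426.60549477, 240.0936362 ],
       [  0.        ,   0.        ,   1.        ]]), 'T_tool_cam': array([[ 2.30640121e-04, -9.65396195e-01, -2.60787525e-01,
         6.55318942e-02],
       [ 9.99999436e-01,  4.93046397e-04, -9.40785512e-04,
        -3.25703417e-04],
       [ 1.03681110e-03, -2.60787161e-01,  9.65395764e-01,
        -1.41527180e-01],
       [ 0.00000000e+00,  0.00000000e+00,  0.00000000e+00,
         1.00000000e+00]])}
```

View pics/scene0.png

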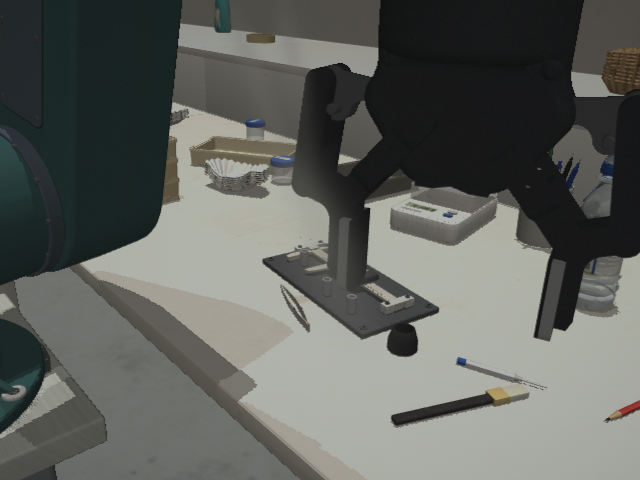

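View pics/side0.png

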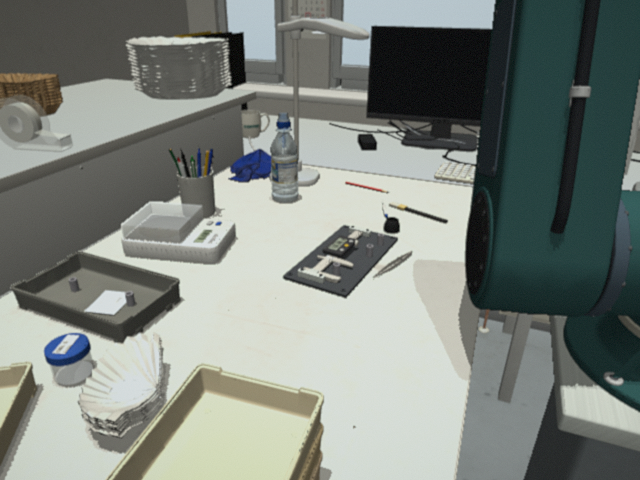

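Side view: gauge plate with corners near (350,225), (397,238), (346,295) and (284,277), display case near (342,245), loupe at (391,225) and tweezers at (393,264). The scene view is partly hidden by the gripper.

```bash
cat > h.py <<'E'
import numpy as np,cv2
from workcell import *
def cast(uv,K,T,z):
    uv=np.atleast_2d(uv).astype(float)
    r=(T[:3,:3]@np.linalg.inv(K)@np.c_[uv,np.ones(len(uv))].T).T
    return T[:3,3]+r*((z-T[2,3])/r[:,2:])
E
python3 - <<'E'
from h import *
f=np.load("pics/side0.npz");p=f['p'];c=calibration("side")
m=(p.max(2)<95).astype(np.uint8);m[:215]=0;m[305:]=0;m[:,:275]=0;m[:,405:]=0
m=cv2.morphologyEx(m,cv2.MORPH_OPEN,np.ones((3,3)))
cs,_=cv2.findContours(m,0,2)
k=max(cs,key=cv2.contourArea);print(cv2.contourArea(k),cv2.boundingRect(k))
w=cast(k[:,0],c['mtx'],c['extrinsics'],.006)[:,:2].astype(np.float32)
print(cv2.minAreaRect(w*1000),cv2.boxPoints(cv2.minAreaRect(w*1000)))
for uv in[(391,231),(393,264),(342,245)]:print(uv,cast(uv,c['mtx'],c['extrinsics'],.0))
v=cv2.resize(p[210:310,270:420],None,fx=5,fy=5,interpolation=2);cv2.imwrite("pics/s1.png",v[:,:,::-1])
E
```

```text
3694.5 (284, 226, 113, 71)
((510.3617248535156, -97.98103332519531), (246.88121032714844, 123.606201171875), 82.36441040039062) [[ 432.70483  -212.1152  ]
 [ 555.215    -228.53903 ]
 [ 588.0186     16.153137]
 [ 465.50842    32.576965]]
(391, 231) [[ 0.45693343 -0.25099675  0.        ]]
(393, 264) [[ 0.4208115  -0.11429108  0.        ]]
(342, 245) [[ 0.53265664 -0.15067557  0.        ]]
```

View pics/s1.png

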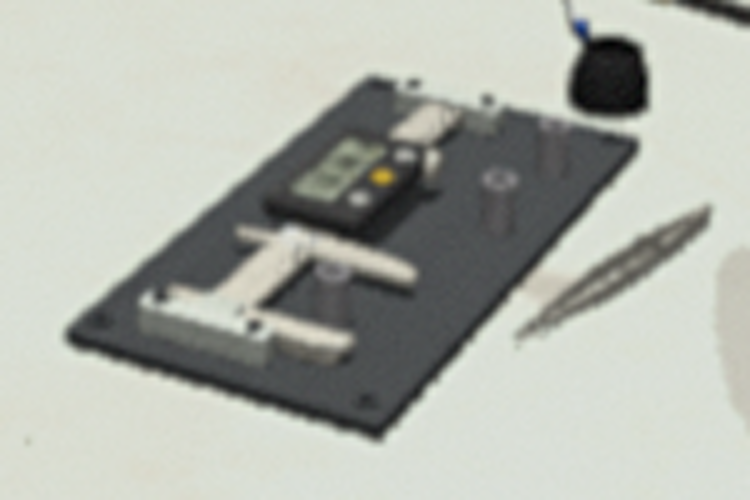

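Crop: display glass centre near (337.4,243.6) full-frame, the -y clamp at the far end, waiting sleeves at (545,145) and (500,200) in the crop. The measured sleeve is between the jaws.

```bash
python3 - <<'E'
from h import *
c=calibration("side");s=sense()
o=np.array([.5104,-.098]);a=np.radians(82.36);Y=np.array([np.cos(a),np.sin(a)]);X=np.array([Y[1],-Y[0]])
def g(w):return np.round([(w-o)@X*1000,(w-o)@Y*1000],1)
for n,uv,z in[("disp",(337.4,243.6),.0292),("casetopnearend",(349,237),.0285),("sleeve",(336.6,264.4),.03),("b",(370,246),.03),("c",(381,235.5),.03),("loupe",(391.5,231.5),.0)]:
    w=cast(uv,c['mtx'],c['extrinsics'],z)[0][:2];print(n,w,g(w))
d=cast((337.4,243.6),c['mtx'],c['extrinsics'],.0292)[0][:2]
e=d-.0375*Y-.0023*X;t=e-.02*Y
R=s['tool_rot'][:2,:2]
print("end",e,g(e),"target",t,"tool shift mm",R.T@(t-s['eef_pos'][:2])*1000)
E
```

```text
disp [ 0.5255812  -0.09922684] [15.2  0.8]
casetopnearend [ 0.514312   -0.13517534] [  8.8 -36.3]
sleeve [ 0.50103004 -0.02353678] [-19.2  72.6]
b [ 0.46606016 -0.11158057] [-42.1 -19.4]
c [ 0.45810011 -0.162092  ] [-43.3 -70.5]
loupe [ 0.45538935 -0.24901848] [ -34.4 -157. ]
end [ 0.51831605 -0.13608817] [ 12.9 -36.7] target [ 0.51565709 -0.15591063] tool shift mm [ 417.36311733 -184.15719275]
```

>>> {"fn": "servo_tool", "kwargs": {"deltas": [-1,42,-19,0,0,-1,42,-19,0,0,-1,42,-19,0,0,-1,42,-19,0,0,-1,42,-19,0,0]}}

```text
time: 0.72
eef_pos: [0.3587, -0.3163, 0.2311]
tool_rot: [[0.925, 0.381, -0.0], [0.381, -0.925, 0.0], [-0.0, -0.0, -1.0]]
contact_force: [0.7, -0.1, 0.8]
width: -0.0002
grip_force: 0.0
```

>>> {"fn": "servo_tool", "kwargs": {"deltas": [-1,42,-18,0,0,-1,42,-18,0,0,-1,42,-18,0,0,-1,42,-18,0,0,-1,34,-14,0,0]}}

```text
time: 1.35
eef_pos: [0.5129, -0.1596, 0.231]
tool_rot: [[0.924, 0.382, -0.0], [0.382, -0.924, 0.0], [-0.0, -0.0, -1.0]]
contact_force: [0.3, -0.5, -0.2]
width: -0.0002
grip_force: 0.0
```

>>> {"fn": "servo_tool", "kwargs": {"deltas": [-1,0,0,26,6,-1,0,0,26,6,-1,0,0,26,6,-1,0,0,26,6,-1,0,0,0,6]}}

```text
time: 1.98
eef_pos: [0.5108, -0.1606, 0.1253]
tool_rot: [[0.991, -0.136, -0.003], [-0.136, -0.991, 0.002], [-0.003, -0.001, -1.0]]
contact_force: [-0.1, -0.7, 0.1]
width: 0.0
grip_force: 0.0
```

```bash
python3 - <<'E'
from h import *
s=sense();print(s['time'],s['eef_pos'],s['tool_rot'],s['width'],s['contact_force'])
p,d=grab_frame("wrist");cv2.imwrite("pics/w0.png",p[:,:,::-1]);np.savez("pics/w0.npz",p=p,d=d,e=s['eef_pos'],R=s['tool_rot'])
E
```

```text
1.975 [ 0.51079814 -0.16056288  0.12526996] [[ 0.99072421 -0.13584868 -0.00326612]
 [-0.13584402 -0.99072893  0.00161072]
 [-0.00345465 -0.0011521  -0.99999337]] 2.366319278181367e-05 [-0.09914027 -0.73192724  0.09973086]
```

View pics/w0.png

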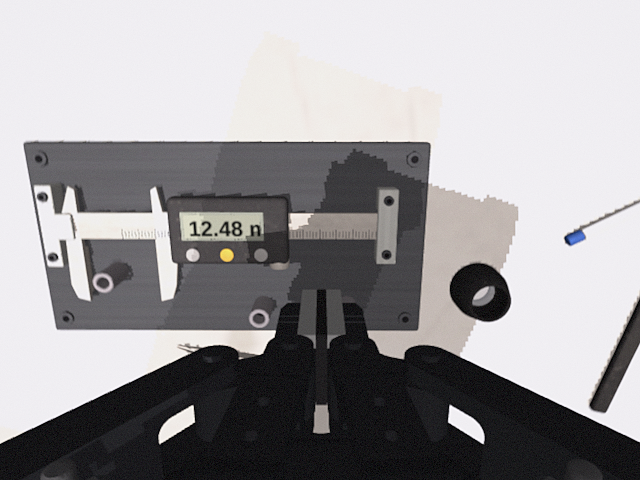

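Wrist view: case from (168,197) to (289,264), its -y end at u≈289, glass at (222,227), clamp inner edge at u≈378. The plate is aligned with the image, and the shut fingers are around (322,300).

```bash
python3 - <<'E'
from h import *
f=np.load("pics/w0.npz");c=calibration("wrist");T=np.eye(4);T[:3,:3]=f['R'];T[:3,3]=f['e'];T=T@c['T_tool_cam']
P=lambda uv,z:cast(uv,c['mtx'],T,z)[:,:2]
pl=P([(24,143),(430,143),(420,329),(54,329)],.008);print(np.round(pl,4))
r=cv2.minAreaRect((pl*1000).astype(np.float32));print(r)
R=f['R'][:2,:2]
for n,uv,z in[("disp",(222,227),.0292),("end back",(287.5,198),.0285),("end front",(288.5,263),.0285),("clamp",(378,188),.02),("clampf",(378,263),.02),("b",(260,318),.03)]:
    w=P(uv,z)[0];print(n,w,"tool mm",R.T@(w-f['e'][:2])*1000)
print(np.degrees(np.arctan2(*(pl[0]-pl[1])[::-1])),np.degrees(np.arctan2(*(pl[3]-pl[2])[::-1])))
E
```

```text
[[ 0.5887  0.0068]
 [ 0.5561 -0.2313]
 [ 0.4361 -0.2164]
 [ 0.4689  0.0256]]
((512.5706787109375, -103.58543395996094), (244.23992919921875, 121.21207427978516), 82.27217864990234)
disp [ 0.52696953 -0.10515548] tool mm [  8.49462389 -57.09056896]
end back [ 0.53834666 -0.14486147] tool mm [ 25.16003843 -19.29826886]
end front [ 0.50017885 -0.1394205 ] tool mm [-13.39285925 -19.50374753]
clamp [ 0.53568503 -0.19688559] tool mm [29.590266  32.6051132]
clampf [ 0.49012635 -0.19228177] tool mm [-16.17122468  34.23306237]
b [ 0.46834762 -0.11705007] tool mm [-47.96771603 -37.34254487]
82.21114577735973 82.27217664256288
```

>>> {"fn": "servo_tool", "kwargs": {"deltas": [-1,6,7,0,0,-1,0,0,30,0,-1,0,0,30,0,-1,0,0,25,0,-1,0,0,10,0]}}

```text
time: 2.65
eef_pos: [0.5169, -0.1691, 0.0314]
tool_rot: [[0.991, -0.131, -0.001], [-0.131, -0.991, 0.0], [-0.001, -0.0, -1.0]]
contact_force: [0.5, -0.5, -0.8]
width: -0.0
grip_force: 0.0
```

>>> {"fn": "servo_tool", "kwargs": {"deltas": [-1,0,0,9,0,-1,0,0,0,0,-1,0,-4,0,0,-1,0,-4,0,0,-1,0,0,0,0]}}

```text
time: 3.28
eef_pos: [0.5182, -0.1606, 0.0236]
tool_rot: [[0.991, -0.132, 0.0], [-0.132, -0.991, -0.0], [0.0, 0.0, -1.0]]
contact_force: [0.2, 0.6, 0.5]
width: 0.0002
grip_force: 0.0
```

>>> {"fn": "servo_tool", "kwargs": {"deltas": [-1,0,0,2,0,-1,0,-5,0,0,-1,0,-5,0,0,-1,0,-5,0,0,-1,0,-5,0,0]}}

```text
time: 3.9
eef_pos: [0.5207, -0.1407, 0.0213]
tool_rot: [[0.991, -0.132, -0.0], [-0.132, -0.991, -0.0], [-0.0, 0.0, -1.0]]
contact_force: [-0.4, -0.8, 0.2]
width: 0.0002
grip_force: 0.2
```

```bash
python3 - <<'E'
from h import *
s=sense();print(s['time'],s['eef_pos'],s['contact_force'])
p,d=grab_frame("wrist");cv2.imwrite("pics/w1.png",p[:,:,::-1])
E
```

```text
3.9 [ 0.5207337  -0.14070529  0.02127558] [-0.42815016 -0.76767154  0.21158838]
```

View pics/w1.png

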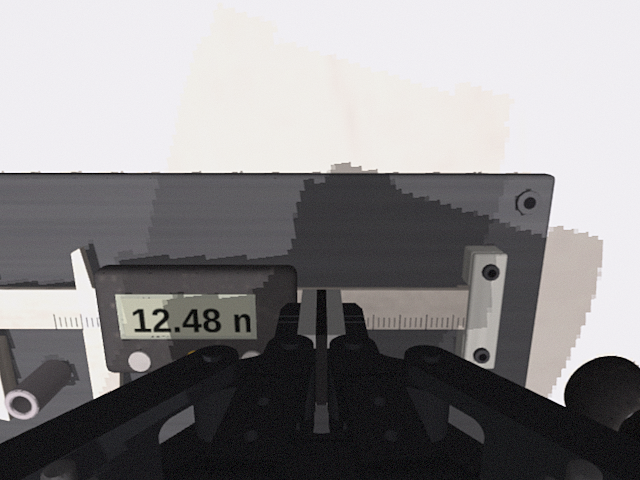

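Fingers are bearing on the case end at u≈297. Moving jaw is near u≈90, giving a gap of about 45 mm, so roughly 30 mm of travel remains.

>>> {"fn": "servo_tool", "kwargs": {"deltas": [-1,0,-5,0,0,-1,0,-5,0,0,-1,0,-5,0,0,-1,0,-5,0,0,-1,0,-3,0,0]}}

```text
time: 4.58
eef_pos: [0.5238, -0.118, 0.0213]
tool_rot: [[0.991, -0.132, 0.0], [-0.132, -0.991, -0.0], [0.0, 0.0, -1.0]]
contact_force: [0.0, -2.5, -0.4]
width: -0.0001
grip_force: 1.0
```

```bash
python3 - <<'E'
from h import *
s=sense();print(s['time'],s['eef_pos'],s['contact_force'])
p,d=grab_frame("side");v=cv2.resize(p[210:310,270:420],None,fx=5,fy=5,interpolation=2);cv2.imwrite("pics/s2.png",v[:,:,::-1])
E
```

```text
4.575 [ 0.52381374 -0.11799163  0.02129888] [ 0.01564265 -2.47161235 -0.37465079]
```

View pics/s2.png

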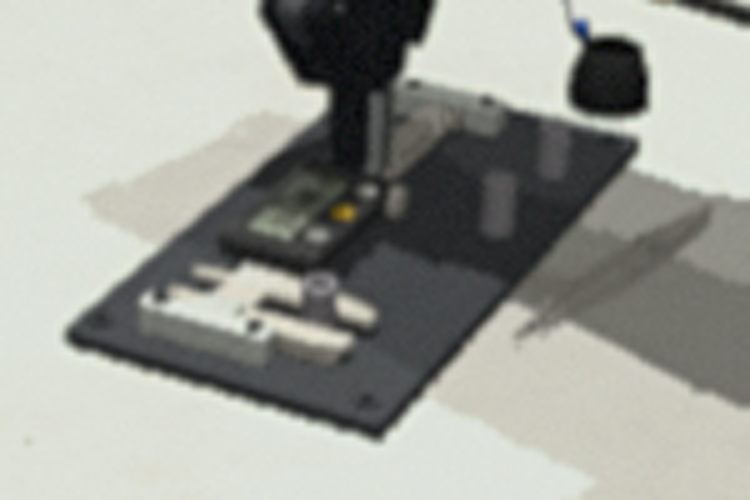

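The sleeve now sits against the moving jaw at (320,288) in the crop, with a few mm left to the fixed jaw.

>>> {"fn": "servo_tool", "kwargs": {"deltas": [-1,0,-1.5,0,0,-1,0,-1.5,0,0,-1,0,-1,0,0,-1,0,0,0,0,-1,0,0,0,0]}}

```text
time: 5.25
eef_pos: [0.5247, -0.1148, 0.0217]
tool_rot: [[0.991, -0.133, 0.001], [-0.133, -0.991, -0.001], [0.001, 0.001, -1.0]]
contact_force: [-0.7, -3.0, 5.5]
width: 0.0002
grip_force: 2.8
```

>>> {"fn": "servo_tool", "kwargs": {"deltas": [-1,0,-1,0,0,-1,0,-1,0,0,-1,0,-1,0,0,-1,0,0,0,0,-1,0,0,0,0]}}

```text
time: 5.88
eef_pos: [0.5252, -0.1123, 0.0218]
tool_rot: [[0.991, -0.133, 0.001], [-0.133, -0.991, -0.002], [0.001, 0.002, -1.0]]
contact_force: [-1.3, -6.6, 4.2]
width: 0.0
grip_force: 4.5
```

```bash
python3 - <<'E'
from h import *
s=sense();print(s['time'],s['eef_pos'],s['contact_force'])
p,d=grab_frame("side");q,d=grab_frame("wrist")
v=cv2.resize(p[250:295,280:360],(640,360),interpolation=2)
w=q[240:480,0:420]
c=np.zeros((600,640,3),np.uint8);c[:360]=v;c[360:600,:420]=w
cv2.imwrite("pics/s3.png",c[:,:,::-1])
E
```

```text
5.875 [ 0.52519726 -0.11230221  0.02177672] [-1.34178191 -6.57151183  4.16229825]
```

View pics/s3.png

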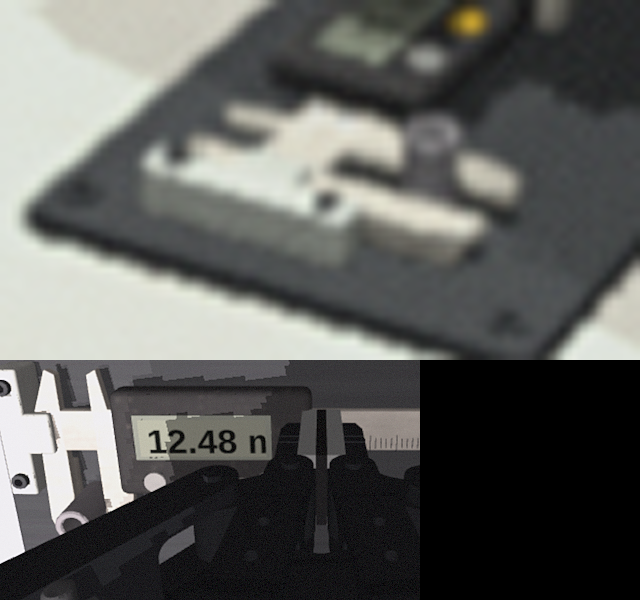

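The jaws look nearly closed on the sleeve, with faces at u≈60 and u≈95 in the wrist strip. I'll push a bit more to confirm the stop.

>>> {"fn": "servo_tool", "kwargs": {"deltas": [-1,0,-1,0,0,-1,0,0,0,0,-1,0,-1,0,0,-1,0,0,0,0,-1,0,0,0,0]}}

```text
time: 6.6
eef_pos: [0.5253, -0.1115, 0.0218]
tool_rot: [[0.991, -0.134, 0.0], [-0.134, -0.991, -0.004], [0.001, 0.004, -1.0]]
contact_force: [-3.8, -15.2, 3.4]
width: -0.0002
grip_force: 8.7
```

>>> {"fn": "servo_tool", "kwargs": {"deltas": [-1,0,4,0,0,-1,0,8,0,0,-1,0,0,-20,0,-1,0,0,-24,0,-1,0,0,0,0]}}

```text
time: 7.22
eef_pos: [0.5242, -0.1215, 0.0666]
tool_rot: [[0.991, -0.132, 0.003], [-0.132, -0.991, -0.001], [0.003, 0.0, -1.0]]
contact_force: [0.4, -0.2, 0.3]
width: 0.0002
grip_force: 0.0
```

>>> {"fn": "servo_tool", "kwargs": {"deltas": [-1,2,-16,0,0,-1,0,-16,0,0,-1,0,-16,0,0,-1,0,-12,0,0,-1,0,0,0,0]}}

```text
time: 7.85
eef_pos: [0.5333, -0.0611, 0.0652]
tool_rot: [[0.991, -0.131, -0.0], [-0.131, -0.991, 0.0], [-0.0, -0.0, -1.0]]
contact_force: [-0.4, 0.7, 0.0]
width: 0.0002
grip_force: 0.0
```

```bash
python3 - <<'E'
from h import *
s=sense();print(s['time'],s['eef_pos'],s['contact_force'])
R=s['tool_rot'];q,d=grab_frame("wrist")
p,_=grab_frame("side");v=cv2.resize(p[235:295,280:360],(480,360),interpolation=2)
c=np.zeros((600,640,3),np.uint8);c[:360,:480]=v;c[360:]=q[200:440]
cv2.imwrite("pics/w4.png",c[:,:,::-1]);np.savez("pics/w4.npz",e=s['eef_pos'],R=R)
E
```

```text
7.85 [ 0.53332507 -0.06108119  0.06521756] [-0.3987799   0.6584665   0.02730039]
```

View pics/w4.png

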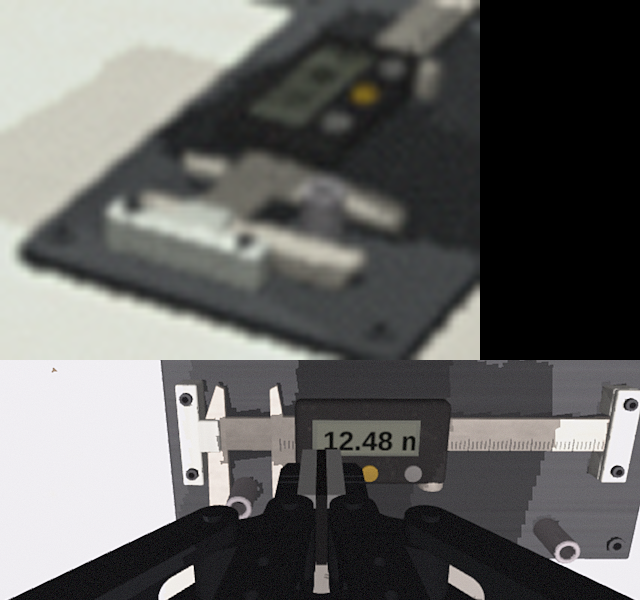

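Unexpectedly, the display centre is at u≈366 while the fingers are at u≈322, and the jaw gap looks larger than before. I'll measure the gap in both pictures.

```bash
python3 - <<'E'
from h import *
c=calibration("wrist");K=c['mtx']
f=np.load("pics/w4.npz")
def T(e,R):
    t=np.eye(4);t[:3,:3]=R;t[:3,3]=e;return t@c['T_tool_cam']
T4=T(f['e'],f['R']);T3=T(np.array([.5252,-.1123,.0218]),f['R'])
a=np.radians(82.3);Y=np.array([np.cos(a),np.sin(a)])
def gy(uv,z,t):return np.round(cast(uv,K,t,z)[:,:2]@Y*1000,1)
# composite pixel -> full frame
w4=lambda u,v:(u,v-160); s3=lambda u,v:(u,v-120)
for n,t,m,L in [("s3",T3,s3,[("case end",(311,400),.0285),("case far",(113,400),.0285)]),
 ("w4",T4,w4,[("case end",(449,410),.0285),("case far",(297,410),.0285),("fixed",(228,460),.0165),("mov",(271,460),.0165),("clamp inner -y",(611,440),.02),("disp",(366,438),.0292)])]:
    for k,uv,z in L: print(n,k,gy(m(*uv),z,t),cast(m(*uv),K,t,z)[0][:2])
print("tcp",f['e'][:2]@Y*1000)
I=cv2.imread("pics/w4.png")[455:475,195:300].mean((0,2)).astype(int);print("w4 195+",I.tolist())
q,_=grab_frame("wrist");cv2.imwrite("pics/w5.png",cv2.resize(q[180:400,150:460],None,fx=2.5,fy=2.5,interpolation=2)[:,:,::-1])
E
```

```text
s3 case end [-37.3] [ 0.5405726  -0.11074918]
s3 case far [29.2] [ 0.54924814 -0.04475976]
w4 case end [-44.5] [ 0.53867459 -0.11776266]
w4 case far [21.7] [ 0.54730852 -0.05213653]
w4 fixed [55.8] [ 0.52342533 -0.01445181]
w4 mov [35.1] [ 0.52073359 -0.03493626]
w4 clamp inner -y [-123.7] [ 0.51145044 -0.19392965]
w4 disp [-8.7] [ 0.53077252 -0.08055199]
tcp 10.927762939800884
w4 195+ [189, 189, 187, 225, 241, 237, 204, 132, 82, 77, 80, 76, 81, 187, 237, 231, 229, 230, 229, 230, 230, 231, 230, 231, 231, 223, 214, 218, 207, 192, 196, 199, 188, 130, 66, 57, 52, 60, 66, 70, 79, 81, 80, 81, 81, 82, 84, 83, 83, 83, 83, 83, 84, 83, 84, 85, 85, 85, 85, 85, 86, 85, 86, 88, 88, 87, 87, 87, 86, 87, 88, 90, 88, 89, 89, 81, 111, 179, 198, 179, 180, 181, 181, 186, 180, 141, 111, 101, 86, 84, 78, 73, 68, 67, 68, 67, 68, 67, 69, 66, 49, 21, 25, 26, 34]
```

View pics/w5.png

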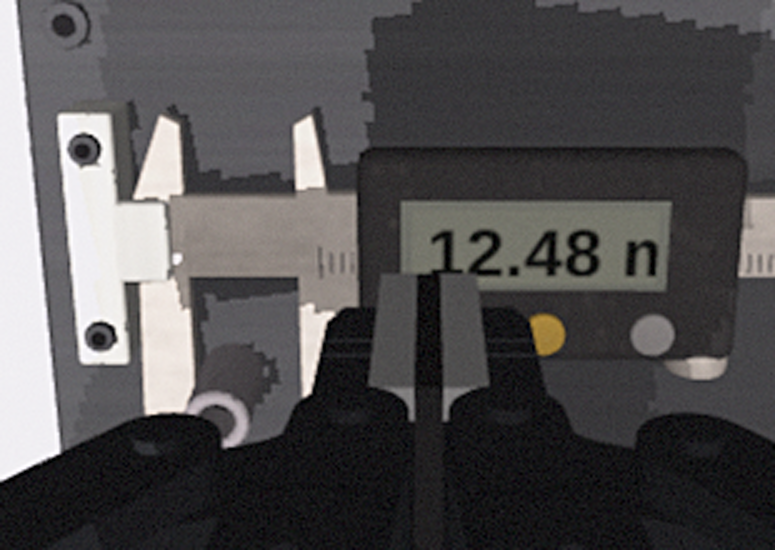

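The picture shows the sleeve at the fixed jaw, but the slide drifted back about 7 mm to a gap of ≈20 mm when I released the load quickly. I'll go back and push again lightly, then release slowly.

>>> {"fn": "servo_tool", "kwargs": {"deltas": [-1,-2,20,0,0,-1,0,20,0,0,-1,0,20,0,0,-1,0,17,0,0,-1,0,0,0,0]}}

```text
time: 8.62
eef_pos: [0.521, -0.1395, 0.0652]
tool_rot: [[0.991, -0.134, 0.0], [-0.134, -0.991, -0.0], [0.0, 0.0, -1.0]]
contact_force: [0.1, 0.1, 0.1]
width: -0.0003
grip_force: 0.0
```

>>> {"fn": "servo_tool", "kwargs": {"deltas": [-1,-3,0,20,0,-1,0,0,16,0,-1,0,0,5,0,-1,0,0,0,0,-1,0,0,0,0]}}

```text
time: 9.25
eef_pos: [0.5185, -0.1378, 0.0248]
tool_rot: [[0.991, -0.132, 0.001], [-0.132, -0.991, -0.0], [0.001, 0.0, -1.0]]
contact_force: [0.5, -0.3, -0.5]
width: -0.0002
grip_force: 0.0
```

>>> {"fn": "servo_tool", "kwargs": {"deltas": [-1,0,-4,0,0,-1,0,-4,0,0,-1,0,-2,0,0,-1,0,-2,0,0,-1,0,0,0,0]}}

```text
time: 9.88
eef_pos: [0.5197, -0.1257, 0.0243]
tool_rot: [[0.991, -0.132, -0.0], [-0.132, -0.991, 0.0], [-0.0, -0.0, -1.0]]
contact_force: [0.3, 1.0, 0.5]
width: -0.0002
grip_force: 0.0
```

>>> {"fn": "servo_tool", "kwargs": {"deltas": [-1,0,-2,1,0,-1,0,-2,0,0,-1,0,-2,0,0,-1,0,-2,0,0,-1,0,0,0,0]}}

```text
time: 10.5
eef_pos: [0.5208, -0.1178, 0.0233]
tool_rot: [[0.991, -0.132, 0.0], [-0.132, -0.991, 0.0], [0.0, -0.0, -1.0]]
contact_force: [0.6, -0.2, -0.2]
width: -0.0001
grip_force: 0.0
```

>>> {"fn": "servo_tool", "kwargs": {"deltas": [-1,0,-1,0,0,-1,0,-1,0,0,-1,0,-0.5,0,0,-1,0,0,0,0,-1,0,0,0,0]}}

```text
time: 11.12
eef_pos: [0.5211, -0.1154, 0.0233]
tool_rot: [[0.991, -0.132, -0.0], [-0.132, -0.991, 0.0], [-0.0, -0.0, -1.0]]
contact_force: [0.5, -0.1, -0.3]
width: -0.0001
grip_force: 0.0
```

```bash
cat > gap.py <<'E'
from h import *
s=sense();c=calibration("wrist");t=np.eye(4);t[:3,:3]=s['tool_rot'];t[:3,3]=s['eef_pos'];t=t@c['T_tool_cam']
q,_=grab_frame("wrist");a=np.radians(82.3);Y=np.array([np.cos(a),np.sin(a)]);X=np.array([Y[1],-Y[0]])
def px(x,y,z):
    P=np.r_[x*X+y*Y,z];v=np.linalg.inv(t)@np.r_[P,1];v=c['mtx']@v[:3];return v[:2]/v[2]
# profile across jaws along Y at constant gauge-x line just off the beam on the back (+x) side and front side
o=np.array([.5105,-.101])
for gx in(-2,0,28):
    ys=np.arange(50,110,1.);pts=np.array([px(o@X+gx/1000,o@Y+y/1000,.0165) for y in ys]).astype(np.float32)
    b=cv2.remap(q,pts[:,:1].copy(),pts[:,1:].copy(),1).mean((1,2)).astype(int)
    print(gx,"".join('#' if v>140 else '.' for v in b),pts[0].round(),pts[-1].round())
print(s['time'],s['eef_pos']@np.r_[Y,0]*1000,s['contact_force'],s['grip_force'])
E
python3 gap.py
```

```text
-2 ...............########...............##########...######### [158. 339.] [  5. 339.]
0 ...............########...............#########....######### [157. 335.] [  4. 334.]
28 ..................#####...............#######......#####.... [150. 265.] [-11. 265.]
11.125 -44.543099974838356 [ 0.4962958  -0.09205636 -0.27011505] 0.0
```

The gap is now about 15 mm with no load.

>>> {"fn": "servo_tool", "kwargs": {"deltas": [-1,0,-0.5,0,0,-1,0,-0.5,0,0,-1,0,-0.5,0,0,-1,0,0,0,0,-1,0,0,0,0]}}

```text
time: 11.8
eef_pos: [0.5213, -0.1139, 0.0233]
tool_rot: [[0.991, -0.132, 0.0], [-0.132, -0.991, 0.0], [0.0, -0.0, -1.0]]
contact_force: [-0.1, 0.2, -0.1]
width: 0.0002
grip_force: 0.0
```

```bash
python3 gap.py
```

```text
-2 .................#######..............##########...######### [162. 339.] [  9. 339.]
0 .................#######..............#########....######### [161. 335.] [  8. 334.]
28 ...................#####..............#######......######... [154. 265.] [ -7. 265.]
11.8 -43.03714577973836 [-0.11698594  0.18843086 -0.08444554] 0.0
```

>>> {"fn": "servo_tool", "kwargs": {"deltas": [-1,0,-0.5,0,0,-1,0,-0.5,0,0,-1,0,-0.3,0,0,-1,0,0,0,0,-1,0,0,0,0]}}

```text
time: 12.48
eef_pos: [0.5215, -0.1127, 0.0233]
tool_rot: [[0.991, -0.132, 0.0], [-0.132, -0.991, -0.0], [0.0, 0.0, -1.0]]
contact_force: [0.9, -0.9, 0.0]
width: 0.0001
grip_force: 0.5
```

```bash
python3 gap.py
```

```text
-2 ..................########............#########....######### [165. 340.] [ 12. 339.]
0 ..................########............#########....######### [165. 335.] [ 11. 334.]
28 ....................######............#######......#######.. [157. 265.] [ -4. 265.]
12.475 -41.812612392776444 [ 0.87826628 -0.89188164  0.01739774] 0.5148152634501457
```

>>> {"fn": "servo_tool", "kwargs": {"deltas": [-1,0,-0.3,0,0,-1,0,-0.3,0,0,-1,0,0,0,0,-1,0,0,0,0,-1,0,0,0,0]}}

```text
time: 13.15
eef_pos: [0.5216, -0.1122, 0.0233]
tool_rot: [[0.991, -0.133, -0.0], [-0.133, -0.991, -0.0], [0.0, 0.0, -1.0]]
contact_force: [-1.2, -5.1, -0.7]
width: -0.0001
grip_force: 2.3
```

At the stop with a light 5 N load. Now a slow release.

>>> {"fn": "servo_tool", "kwargs": {"deltas": [-1,0,0.2,0,0,-1,0,0.2,0,0,-1,0,0.2,0,0,-1,0,0.2,0,0,-1,0,0.2,0,0]}}

```text
time: 13.78
eef_pos: [0.5214, -0.1128, 0.0232]
tool_rot: [[0.991, -0.132, -0.0], [-0.132, -0.991, 0.001], [-0.0, -0.001, -1.0]]
contact_force: [0.2, -0.0, -0.1]
width: 0.0002
grip_force: 0.0
```

>>> {"fn": "servo_tool", "kwargs": {"deltas": [-1,0,0.5,0,0,-1,0,1,0,0,-1,0,2,0,0,-1,0,4,0,0,-1,0,4,0,0]}}

```text
time: 14.4
eef_pos: [0.5199, -0.1248, 0.0233]
tool_rot: [[0.991, -0.132, 0.0], [-0.132, -0.991, -0.0], [0.0, 0.0, -1.0]]
contact_force: [0.5, -0.4, -0.5]
width: -0.0
grip_force: 0.0
```

```bash
python3 gap.py
```

```text
-2 ...................######............##########....#........ [133. 339.] [-20. 339.]
0 ...................######............##########....#........ [133. 335.] [-21. 334.]
28 ....................#####............########............... [124. 265.] [-37. 265.]
14.4 -54.004545173350586 [ 0.49847947 -0.42313235 -0.47751373] 0.0
```

>>> {"fn": "servo_tool", "kwargs": {"deltas": [-1,0,0,-20,0,-1,0,0,-22,0,-1,5,-16,0,0,-1,0,-16,0,0,-1,0,-14,0,0]}}

```text
time: 15.08
eef_pos: [0.5306, -0.078, 0.0645]
tool_rot: [[0.991, -0.132, -0.001], [-0.132, -0.991, 0.0], [-0.001, -0.0, -1.0]]
contact_force: [0.2, -0.1, 0.4]
width: 0.0004
grip_force: 0.0
```

>>> {"fn": "servo_tool", "kwargs": {"deltas": [-1,0,-8,0,0,-1,0,0,0,0,-1,0,0,0,0,-1,0,0,0,0,-1,0,0,0,0]}}

```text
time: 15.7
eef_pos: [0.532, -0.0719, 0.0653]
tool_rot: [[0.991, -0.133, 0.0], [-0.133, -0.991, -0.0], [0.0, 0.0, -1.0]]
contact_force: [-0.4, 1.0, -0.4]
width: 0.0004
grip_force: 0.0
```

```bash
python3 gap.py; python3 - <<'E'
from h import *
s=sense();q,_=grab_frame("wrist");p,_=grab_frame("side")
c=calibration("wrist");t=np.eye(4);t[:3,:3]=s['tool_rot'];t[:3,3]=s['eef_pos'];t=t@c['T_tool_cam']
v=np.linalg.inv(t)@np.r_[s['eef_pos'][:2],.0292,1];v=c['mtx']@v[:3];print("below tcp on glass px",v[:2]/v[2],s['eef_pos'])
cv2.circle(q,tuple(int(i) for i in v[:2]/v[2]),4,(255,0,0),1)
k=np.zeros((600,640,3),np.uint8);k[:320]=q[140:460];k[320:,:370]=cv2.resize(p[235:295,280:360],(370,280))
cv2.imwrite("pics/w6.png",k[:,:,::-1])
E
```

```text
-2 ...............##########.............##########...######### [284. 307.] [161. 306.]
0 ....................####..............##########...######### [284. 303.] [161. 303.]
28 .....................#####............########.....######### [282. 247.] [155. 247.]
15.7 0.03640516690908982 [-0.44469824  1.01122321 -0.41074344] 0.0
below tcp on glass px [321.53960415 277.9832613 ] [ 0.53197874 -0.07181426  0.06526799]
```

View pics/w6.png

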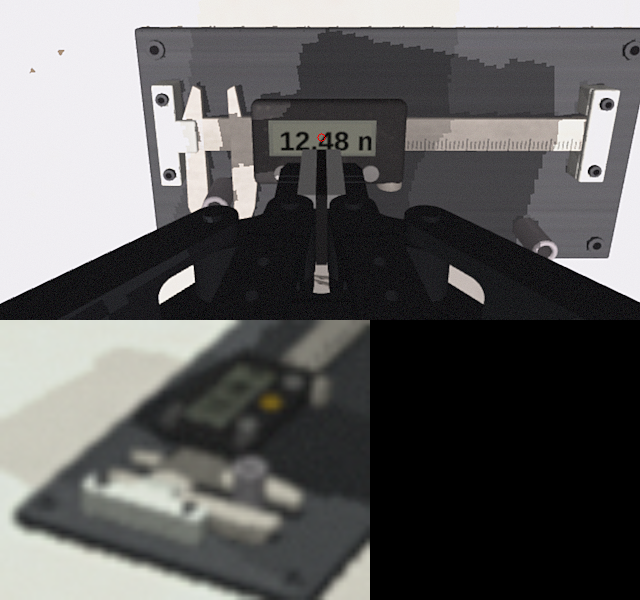

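The point below the TCP is at (321.5,278), on the display centre, and the jaws hold at about 12–13 mm around the sleeve. Now hold still for over two seconds.

>>> {"fn": "servo_tool", "kwargs": {"deltas": [-1,0,0,0,0,-1,0,0,0,0,-1,0,0,0,0,-1,0,0,0,0,-1,0,0,0,0]}}

```text
time: 16.48
eef_pos: [0.532, -0.0716, 0.0653]
tool_rot: [[0.991, -0.132, 0.0], [-0.132, -0.991, -0.0], [0.0, 0.0, -1.0]]
contact_force: [0.1, 0.0, 0.4]
width: 0.0002
grip_force: 0.0
```

>>> {"fn": "servo_tool", "kwargs": {"deltas": [-1,0,0,0,0,-1,0,0,0,0,-1,0,0,0,0,-1,0,0,0,0,-1,0,0,0,0]}}

```text
time: 17.1
eef_pos: [0.532, -0.0716, 0.0653]
tool_rot: [[0.991, -0.132, 0.0], [-0.132, -0.991, -0.0], [0.0, -0.0, -1.0]]
contact_force: [-0.1, 0.2, 0.3]
width: -0.0004
grip_force: 0.0
```

>>> {"fn": "servo_tool", "kwargs": {"deltas": [-1,0,0,0,0,-1,0,0,0,0,-1,0,0,0,0,-1,0,0,0,0,-1,0,0,0,0]}}

```text
time: 17.73
eef_pos: [0.532, -0.0716, 0.0653]
tool_rot: [[0.991, -0.132, 0.0], [-0.132, -0.991, -0.0], [0.0, 0.0, -1.0]]
contact_force: [-0.7, 0.9, -0.6]
width: 0.0002
grip_force: 0.0
```

>>> {"fn": "servo_tool", "kwargs": {"deltas": [-1,0,0,0,0,-1,0,0,0,0,-1,0,0,0,0,-1,0,0,0,0,-1,0,0,0,0]}}

```text
time: 18.35
eef_pos: [0.532, -0.0716, 0.0653]
tool_rot: [[0.991, -0.132, 0.0], [-0.132, -0.991, 0.0], [0.0, -0.0, -1.0]]
contact_force: [0.8, 0.7, 0.4]
width: 0.0001
grip_force: 0.0
```

```bash
python3 gap.py; python3 -c "
from workcell import *
print(job_done())"
```

```text
-2 ...............##########.............##########...######### [284. 307.] [162. 306.]
0 ....................###.#.............##########...######### [284. 303.] [162. 302.]
28 .....................#####............########.....######### [283. 247.] [156. 247.]
18.35 0.3377171856481185 [0.78027482 0.6946714  0.42542568] 0.0
the job is handed in; nothing more can be done
None
```

Job handed in at about 18 s, verdict not shown: the jaws are closed on the sleeve (gap about 12–13 mm in the camera images) and the shut fingertips point at the display from about 36 mm above; the slide slipped back about 7 mm after my first push, so I pushed it again with about 5 N and released slowly.

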